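# Clear the chips off the work plate and lay the sleeve in its cradle

### The job

Lift the tall brass sleeve off the work plate and stand it upright on the bench, letting go of it; then take the scraper block and wipe all six chips off the plate into the tray at its end. Do not touch the chips with the gripper or the sleeve. Put the scraper back down on the bench, then take the sleeve again and lay it gently on its side in the cradle, resting in both notches and roughly centred, leaving the gear, collar and carton alone.

Things in the scene. Friction and masses are not known exactly. Their poses are not given: they have to be found in the camera images.
- plate: Fixed dark steel work plate, 150 (its x) x 240 (its y), top face 30 above the bench. On both long sides (x = +-72) a rail 5 wide stands 10 above the top face, 140 clear between them. The ends (y = +-120) have no rail; the chip tray adjoins the +y end. Sizes in mm. Origin: on the bench under the plate's centre; z up, +y points to the tray.
- tray (a point): Centre of the inner floor of the open blue plastic chip tray, fixed to the plate's +y end; same axes as the plate. Tray 170 (x) x 100 (y), walls 4 thick, floor 4 above the bench; the wall next to the plate is 20 high (10 below the plate's top face), the other three 42 high.
- sleeve: Loose brass tube, the tall one: outside diameter 40, bore 28, length 110, 0.4 kg. It starts standing upright on the plate. Sizes in mm. Origin: centre of the end that is its underside at the start; z along its axis.
- sleeve_mid (a point): The middle of the sleeve, on its axis, 55 from each end.
- scraper: Loose scraper block: white plastic blade bar 26 thick (its x), 120 long (its y), 35 high with a wooden grip bar on top, 22 thick (x), 60 long (y), 35 high, so 70 in all; 0.25 kg. It starts standing on the bench on the blade's flat underside, grip up. Sizes in mm. Origin: centre of the underside; z up.
- cradle: Fixed steel cradle: base 130 (its x) x 70 (its y) x 8 high, carrying two V-notched rests, each 10 thick, centred at x = -36 and +36, notches open upward, 90 degrees, rests about 58 wide in y and up to 51 high, a gap 62 long between them. Sizes in mm. Origin: on the bench under its centre; the groove runs along its x.
- cradle_seat (a point): Where the middle of the sleeve lies when it rests lying in both notches, centred: 50 above the bench over the cradle's centre. Same axes as the cradle: x along the groove, z up.
- gear: Bystander: loose dark steel gear, diameter 90, 30 high with its hub, lying on the bench beyond the plate. Sizes in mm. Origin: centre of the underside.
- collar: Bystander: loose steel collar, diameter 64, only 35 high, on the bench beyond the plate. Sizes in mm. Origin: centre of the underside.
- carton: Bystander: loose closed cardboard carton 70 x 100 x 50 high, on the bench beyond the plate. Sizes in mm. Origin: centre of the underside.
- chip0: One of six loose brass chips, 16 x 12 x 7 high, 11 g, lying on the plate at the start. Sizes in mm. Origin: centre of its underside.
- chip1: One of six loose brass chips, 16 x 12 x 7 high, 11 g, lying on the plate at the start. Sizes in mm. Origin: centre of its underside.
- chip2: One of six loose brass chips, 16 x 12 x 7 high, 11 g, lying on the plate at the start. Sizes in mm. Origin: centre of its underside.
- chip3: One of six loose brass chips, 16 x 12 x 7 high, 11 g, lying on the plate at the start. Sizes in mm. Origin: centre of its underside.
- chip4: One of six loose brass chips, 16 x 12 x 7 high, 11 g, lying on the plate at the start. Sizes in mm. Origin: centre of its underside.
- chip5: One of six loose brass chips, 16 x 12 x 7 high, 11 g, lying on the plate at the start. Sizes in mm. Origin: centre of its underside.
- plate_top (a point): The centre of the plate's top face, 30 above the plate's origin, same axes.
Mind the look-alikes: they are no part of the job. There is more than one size of the sleeve; the job needs the middle-sized.

How it is judged:
By the outcome, as a careful person would: the job done as asked, in the order asked, and still so for the second after the job is handed in, with the robot touching nothing.
It also fails if it takes over 72 s, if anything falls off the work surface, if the arm or the gripper's body presses on something with over 40 N, if the wrist force passes 120 N, or if a joint passes its speed limit or range.

### The arm

A 7-joint arm with a two-finger parallel gripper is mounted at the origin on the work surface. World frame = base frame: x ahead of the robot, y to its left, z up, the work surface at z = 0. Lengths are in m, angles in rad, forces in N, time in s.
With the tool pointing down it reaches from about 0.425 to 0.875 m from the base axis. Payload 4.7 kg.
Tool frame: the origin (TCP) lies midway between the tips of the shut fingers; the grasp point (between the pads) lies 19 mm behind it; z points along the fingers, y is the line along which they close (so a half turn about z gives the same grasp; the last joint's range is limited). The gripper opens to 87 mm and grips with 3 to 60 N. Pads are 19 mm wide; open, the fingers measure 117 mm over their backs; the gripper's body (75 mm by 190 mm) begins 51 mm behind the grasp point.
Start: joints at [1.267, 0.321, -0.07, 1.45, 0.023, 1.371, -0.057], TCP at [0.203, -0.617, 0.223] pointing down, gripper open.
Joint ranges: [-2.86, 2.86], [-0.3, 2.09], [-1.38, 1.24], [0.06, 2.45], [-1.56, 4.7], [0.09, 2.05], [-2.69, 2.69]. Speed limits (rad/s): [2.57, 2.57, 3.14, 3.14, 3.14, 3.14, 3.14].

### API

Orientations are given as a rotation vector (axis times angle).
In Python, from bench import ctrl gives the robot as it stands. The module is installed in compiled form; this text tells all that it offers.
- The arm moves only by the tool carry_out, never from a script. Its argument "steps" is a list of rows, each a list of 7 numbers: the turn, a rotation vector about the world's x, y, z in degrees, then the shift along the world's x, y, z in cm, then the opening, from 0 (shut) to 1 (fully open). A call has 1 to 12 rows; each row is the pose to reach, as a shift and turn from the pose commanded when the call began; what a row does not reach only later rows make up. A row lasts 1/10 s, in which the tool goes at most 50 mm and 8.59 degrees, less where a joint would pass 70% of its speed; a pose out of reach is approached as far as the arm can. A call with a gripper value outside its range is refused whole. The fingers move at their own pace and stop on an object; "squeeze" is the grip in N (left out, the last holds). Time passes only in rows, so rows that repeat a pose let the fingers close. It gives the time, the measured TCP pose, the force, the opening and the grip force at its end, in the units of the state.
- ctrl.get_state(): the state, without advancing time (a new reading comes with each control period).
- ctrl.get_image(name): name is "side" or "top"; returns a dict with "pixels" (420x560x3 uint8, red, green, blue), "camera_matrix" (3x3 intrinsics, pixels), "cam_to_world" (4x4, takes a point from camera to world coordinates). Camera axes: x right, y down, z forward; pixel columns grow to the right and rows downward; lengths in m; the calibration is good to about 2 mm. A picture is of the moment at which its call begins. There is no depth.
- ctrl.close_job(): hands the job in; it is judged then, once.
The state is a dict: "time": time; "joint_positions": joint angles; "qd": joint speeds; "joint_torque": joint torques, N m; "position": TCP position; "tool_rot": TCP orientation; "ft_force": force on the tool from outside, world axes, zero at the start; "torque": the same for the moment, N m; "grip_width": opening from 0.0 (shut) to 1.0 (fully open); "grip_force": force on a finger pad.
Only numpy, scipy, OpenCV 4.12 (cv2) and the standard library are available. Lean on these libraries where they do the work, as an engineer would, in place of code of your own. Each camera call takes 0.05 s, during which the arm holds its last target. There are 200 camera calls.

## Working session

There is one attempt and no reset: what is moved stays moved. The work goes in short steps, Python scripts to look and compute and a tool call to move; the robot and the scene stay as the last step left them, time stands still between calls to the robot, and variables do not carry over. Pictures are saved under pics/ and viewed, at most 10 in all, crops included, and the job is handed in when it is done.

Besides the shell and the picture viewer there is one more tool, called after ">>>" by a JSON object that holds its "op" and its "data", one argument or row to a line. carry_out: Moves the arm, as the interface text tells. Its arguments: {"type":"object","properties":{"steps":{"type":"array","items":{"type":"array","items":{"type":"number"}}},"squeeze":{"type":"number"}},"required":["steps"]}

```bash
mkdir -p pics; cat > h.py <<'E'
import numpy as np, cv2
from scipy.spatial.transform import Rotation as R
from bench import ctrl
def grab(n,f=None):
    d=ctrl.get_image(n); im=cv2.cvtColor(d["pixels"],cv2.COLOR_RGB2BGR)
    if f: cv2.imwrite("pics/"+f,im)
    return im,np.array(d["camera_matrix"]),np.array(d["cam_to_world"])
def ray(K,T,u,v):
    d=T[:3,:3]@np.linalg.solve(K,[u,v,1.]); return T[:3,3],d
def onz(K,T,u,v,z):
    o,d=ray(K,T,u,v); return o+d*(z-o[2])/d[2]
def tri(r1,r2):
    A=[];b=[]
    for o,d in (r1,r2):
        d=d/np.linalg.norm(d);P=np.eye(3)-np.outer(d,d);A.append(P);b.append(P@o)
    return np.linalg.lstsq(np.vstack(A),np.hstack(b),rcond=None)[0]
def proj(K,T,p):
    c=np.linalg.inv(T)@np.append(p,1); q=K@c[:3]; return q[:2]/q[2]
E
python3 - <<'E'
from h import *
for n in("top","side"):
    im,K,T=grab(n,n+"0.png"); print(n,K.round(1).tolist(),T.round(3).tolist())
s=ctrl.get_state(); print(s)
E
```

```text
top [[442.6, 0.0, 279.9], [0.0, 442.6, 209.5], [0.0, 0.0, 1.0]] [[0.026, -0.982, 0.187, 0.393], [-1.0, -0.024, 0.014, -0.009], [-0.009, -0.187, -0.982, 0.987], [0.0, 0.0, 0.0, 1.0]]
side [[463.0, 0.0, 277.1], [0.0, 463.0, 207.4], [0.0, 0.0, 1.0]] [[-0.97, -0.174, 0.167, 0.398], [-0.241, 0.721, -0.649, 0.7], [-0.007, -0.67, -0.742, 0.902], [0.0, 0.0, 0.0, 1.0]]
{'time': 0.1, 'joint_positions': array([ 1.26711517,  0.32175417, -0.07008371,  1.45160171,  0.02261294,
        1.37078294, -0.05689453]), 'qd': array([-0.00028907, -0.00134781, -0.00048312, -0.00256526, -0.00058468,
        0.00096146, -0.0010278 ]), 'joint_torque': array([ 1.99570072e-04, -4.92571163e+01, -4.05850913e-01, -3.13398707e+01,
       -6.42288546e-02,  3.94907780e-02,  6.23498863e-05]), 'position': array([ 0.20288698, -0.61698487,  0.22154298]), 'tool_rot': array([-3.10031510e+00, -4.96855950e-01,  6.03386608e-04]), 'ft_force': array([ 0.22097322,  0.28061517, -0.48521654]), 'torque': array([ 0.02052583,  0.02225927, -0.00250154]), 'grip_force': 0.0, 'grip_width': 0.9995178651022563}
```

View pics/top0.png

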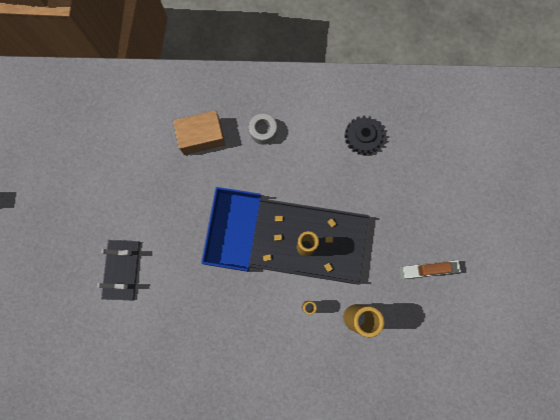

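View pics/side0.png

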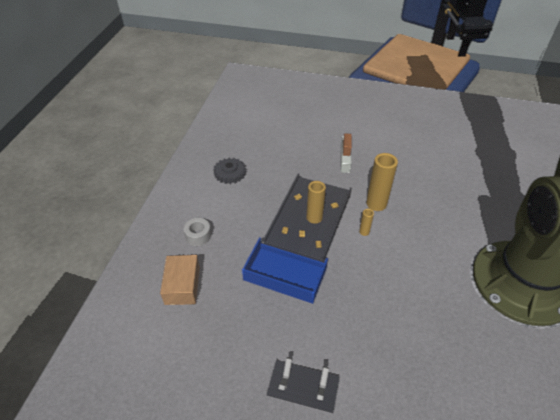

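The top view shows three brass tubes: small at (309,308), large at (368,322), both on the bench, and one on the plate at (308,243). The plate one is mid-sized and stands among the chips, so it is the one meant. The scraper is at (432,270) and the cradle at (121,270). I'll confirm with one crop and measure.

```bash
python3 - <<'E'
from h import *
a,Ka,Ta=grab("top"); b,Kb,Tb=grab("side")
ca=cv2.resize(a[180:350,200:400],None,fx=2.8,fy=2.8,interpolation=cv2.INTER_CUBIC)
ca2=cv2.resize(a[230:310,95:145],None,fx=3,fy=3,interpolation=cv2.INTER_CUBIC)
out=np.zeros((600,800,3),np.uint8); out[:476,:560]=ca; out[:240,570:720]=ca2
cs=cv2.resize(a[250:290,395:470],None,fx=3,fy=3,interpolation=cv2.INTER_CUBIC); out[245:365,570:795]=cs
cb=cv2.resize(b[340:415,260:345],None,fx=2.7,fy=2.7,interpolation=cv2.INTER_CUBIC); out[370:370+cb.shape[0],565:565+cb.shape[1]]=cb
cv2.imwrite("pics/crop.png",out)
def blobs(im,m,lab,mn=15):
    n,l,s,c=cv2.connectedComponentsWithStats(m.astype(np.uint8))
    for i in range(1,n):
        if s[i,4]>=mn:
            pts=np.argwhere(l==i)[:,::-1].astype(np.float32)
            r=cv2.minAreaRect(pts)
            print(lab,s[i].tolist(),c[i].round(1).tolist(),np.round(r[0],1),np.round(r[1],1),round(r[2],1))
for n,im in(("top",a),("side",b)):
    h=cv2.cvtColor(im,cv2.COLOR_BGR2HSV);H,S,V=[h[...,i].astype(int) for i in range(3)]
    blobs(im,(H>14)&(H<28)&(S>130)&(V>90),n+" brass")
    blobs(im,(H>105)&(H<130)&(S>150),n+" blue",200)
    blobs(im,(H<13)&(S>120)&(V>70),n+" wood",60)
    blobs(im,(S<40)&(V>170),n+" white",15)
    blobs(im,(S<60)&(V<65),n+" dark",300)
E
```

```text
top brass [275, 216, 8, 5, 39] [278.4, 218.1] [278.5 218. ] [4. 7.] 90.0
top brass [328, 219, 8, 8, 45] [331.5, 222.4] [331.5 222.5] [7.1 5.7] 45.0
top brass [297, 231, 22, 23, 239] [306.9, 242.5] [306.9 241.4] [20.1 22.8] 76.0
top brass [274, 235, 8, 6, 41] [277.5, 237.2] [277.5 237.5] [5. 7.] 90.0
top brass [263, 255, 8, 6, 41] [266.6, 257.3] [266.5 257.5] [5. 7.] 90.0
top brass [324, 263, 9, 9, 46] [328.0, 266.8] [328.  266.8] [7.5 5.8] 56.3
top brass [303, 301, 13, 13, 82] [309.1, 307.3] [309. 307.] [12. 12.] 90.0
top brass [344, 306, 40, 31, 661] [363.3, 319.9] [363.5 321. ] [30. 39.] 90.0
top blue [202, 187, 59, 84, 3608] [231.2, 228.8] [231.  228.4] [47.2 78.4] 9.5
top wood [419, 262, 33, 13, 317] [434.8, 268.2] [434.8 268.2] [10. 32.] 83.7
top white [119, 251, 8, 4, 21] [122.5, 252.4] [122.4 252.3] [2.7 7.5] 76.0
top white [403, 265, 18, 13, 173] [410.5, 271.3] [411.2 271.2] [11.7 16.2] 82.9
top white [116, 284, 7, 4, 20] [119.2, 285.8] [119.  285.5] [3. 6.] 90.0
top dark [160, 9, 169, 53, 7660] [242.5, 36.5] [244.2  36. ] [166.8  50. ] 2.0
top dark [345, 116, 43, 40, 1203] [
[... 1052 characters left out ...]
ide white [342, 156, 9, 9, 63] [345.9, 160.1] [346. 160.] [8. 8.] 90.0
side white [284, 359, 7, 17, 58] [286.9, 367.2] [286.8 367.1] [ 3.8 16.1] 10.3
side white [321, 369, 7, 17, 64] [323.9, 376.7] [323.8 376.8] [ 3.7 16.7] 12.5
side dark [432, 0, 61, 56, 1706] [461.7, 23.2] [463.4  25.3] [55.2 59.7] 15.5
side dark [0, 14, 124, 138, 2288] [57.0, 83.7] [59.  81.5] [ 14.8 181.7] 45.0
side dark [536, 61, 24, 42, 717] [548.9, 79.5] [547.5  81.5] [41. 23.] 90.0
side dark [526, 185, 32, 51, 1186] [542.1, 210.0] [541.5 210. ] [50. 31.] 90.0
side dark [501, 243, 59, 48, 383] [522.7, 273.7] [526.4 273. ] [69.3 23.5] 40.0
side dark [0, 275, 90, 145, 4036] [31.8, 348.1] [ 32.6 342.5] [ 44.3 164.8] 30.7
```

View pics/crop.png

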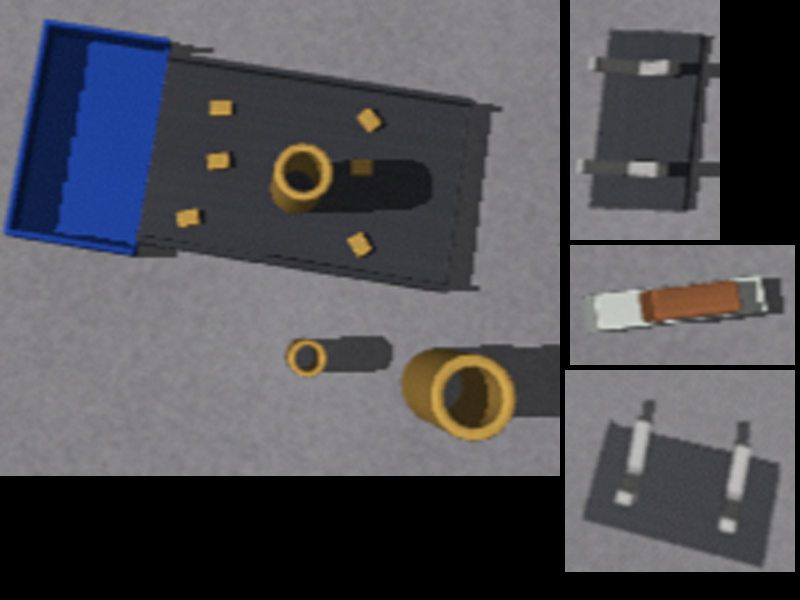

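The crop confirms it: the plate tube (centre about (308,241.5), outside diameter ≈41 mm at rim height) is mid-sized compared with its bench neighbours. A sixth chip lies in its shadow at (329,240). Next, positions.

```bash
python3 - <<'E'
from h import *
a,Ka,Ta=grab("top"); b,Kb,Tb=grab("side")
np.set_printoptions(precision=4,suppress=True)
t=lambda p,q:tri(ray(Ka,Ta,*p),ray(Kb,Tb,*q))
print("rim",t((308,241.6),(316.3,188.3)), onz(Ka,Ta,308,241.6,.14),onz(Kb,Tb,316.3,188.3,.14))
c=lambda x,y:(200+x/2.8-.3,180+y/2.8-.3)
P=[onz(Ka,Ta,*c(*q),.04) for q in((473,98),(447,291),(140,241),(170,53))]
for p in P: print("plate corner",p)
print("edges",[np.linalg.norm(P[i]-P[(i+1)%4]) for i in range(4)],"mean",np.mean(P,0))
d=(P[3]-P[0]+P[2]-P[1]); print("plate y azimuth",np.degrees(np.arctan2(d[1],d[0])))
C=np.mean(P,0); ang=np.arctan2(d[1],d[0]); ey=np.array([np.cos(ang),np.sin(ang)]);ex=np.array([ey[1],-ey[0]])
for uv in((278.4,218.1),(331.5,222.4),(277.5,237.2),(266.6,257.3),(328,266.8),(329.3,240)):
    p=onz(Ka,Ta,*uv,.037)[:2]; print("chip",p,"plate",(p-C[:2])@ex,(p-C[:2])@ey)
s=onz(Ka,Ta,308,241.6,.14)[:2]-C[:2]; print("sleeve in plate",s@ex,s@ey)
print("scraper top",t((436.3,268),(347.3,143.0)),onz(Ka,Ta,436.3,268,.07),onz(Kb,Tb,347.3,143,.07))
# grip/blade edges in top view
k=lambda x,y:(395+(x-570)/3-.3,250+(y-245)/3-.3)
q1,q2=onz(Ka,Ta,*k(652,321),.07),onz(Ka,Ta,*k(742,312),.07); e=q2-q1
print("scraper az",np.degrees(np.arctan2(e[1],e[0])))
q1,q2=onz(Ka,Ta,*k(594,294),.035),onz(Ka,Ta,*k(597,330),.035); print("blade +y end",q1,q2)
m=lambda x,y:(95+(x-570)/3-.3,230+y/3-.3)
n=lambda x,y:(260+(x-565)/2.7-.3,340+(y-370)/2.7-.3)
A=[onz(Ka,Ta,*m(*q),.008) for q in((610,31),(702,35),(686,209),(592,206))]
B=[onz(Kb,Tb,*n(*q),.008) for q in((613,422),(778,462),(765,566),(584,517))]
print("cradle top",np.array(A),np.mean(A,0),"\nside",np.array(B),np.mean(B,0))
print("white",t((122.5,252.4),(286.9,367.2)),t((119.2,285.8),(323.9,376.7)))
for z in(0,.05): print(onz(Ka,Ta,122.5,252.4,z),onz(Ka,Ta,119.2,285.8,z))
for p in [(.52,.27,0),(.52,.27,.11)]: print("spot",proj(Ka,Ta,p))
E
```

```text
rim [ 0.495  -0.0532  0.1326] [ 0.4925 -0.0528  0.14  ] [ 0.4958 -0.0462  0.14  ]
plate corner [ 0.566  -0.1886  0.04  ]
plate corner [ 0.4179 -0.1674  0.04  ]
plate corner [0.4495 0.0652 0.04  ]
plate corner [0.5961 0.0474 0.04  ]
edges [np.float64(0.14962701908067652), np.float64(0.23473321738105057), np.float64(0.14767851795887688), np.float64(0.2379157075362712)] mean [ 0.5074 -0.0608  0.04  ]
plate y azimuth 82.5046560246914
chip [0.5543 0.0069] plate 0.03770959036612033 0.0733164756493431
chip [ 0.5477 -0.1086] plate 0.04614841801992073 -0.04206025250477501
chip [0.5125 0.0078] plate -0.00390750682019908 0.06869229271982637
chip [0.4686 0.03  ] plate -0.05028856600543583 0.08496635386245348
chip [ 0.4517 -0.1015] plate -0.0499170656992679 -0.04756302308248997
chip [ 0.5092 -0.104 ] plate 0.007366800516872556 -0.04253806534084673
sleeve in plate -0.01585563797195697 0.005989501439128714
scraper top [ 0.4544 -0.3252  0.0551] [ 0.4528 -0.3201  0.07  ] [ 0.4541 -0.3073  0.07  ]
scraper az -82.91565926149045
blade +y end [ 0.4574 -0.2608  0.035 ] [ 0.4322 -0.2622  0.035 ]
cradle top [[0.5005 0.386  0.008 ]
 [0.4992 0.3172 0.008 ]
 [0.3725 0.318  0.008 ]
 [0.3729 0.3865 0.008 ]] [0.4363 0.3519 0.008 ] 
side [[0.4992 0.3152 0.008 ]
 [0.3753 0.3159 0.008 ]
 [0.3727 0.3903 0.008 ]
 [0.5022 0.3878 0.008 ]] [0.4374 0.3523 0.008 ]
white [0.4727 0.3399 0.0385] [0.4013 0.3408 0.0374]
[0.4745 0.354  0.    ] [0.4008 0.3545 0.    ]
[0.4703 0.3357 0.05  ] [0.4004 0.3361 0.05  ]
spot [161.4714 233.1105]
spot [146.5883 225.7409]
```

>>> {"op": "carry_out", "data": {
  "steps": [
    [0,0,40,14,27,3,1],
    [0,0,40,14,27,3,1],
    [0,0,40,14,27,3,1],
    [0,0,40,14,27,3,1],
    [0,0,40,14,27,3,1],
    [0,0,40,14,27,3,1],
    [0,0,40,14,27,3,1],
    [0,0,79,29,56.4,3,1],
    [0,0,79,29,56.4,3,1],
    [0,0,79,29,56.4,3,1],
    [0,0,79,29,56.4,3,1],
    [0,0,79,29,56.4,3,1]
  ],
  "squeeze": 40
}}

```text
time: 1.5
position: [0.4573, -0.1234, 0.2529]
tool_rot: [2.072, 2.36, -0.0]
ft_force: [0.2, -0.2, -0.3]
grip_width: 1.001
grip_force: 0.0
```

>>> {"op": "carry_out", "data": {
  "steps": [
    [0,0,0,3.5,6.9,0,1],
    [0,0,0,3.5,6.9,0,1],
    [0,0,0,3.5,6.9,0,1],
    [0,0,0,3.5,6.9,0,1]
  ]
}}

```text
time: 1.9
position: [0.4917, -0.056, 0.2524]
tool_rot: [-2.076, -2.358, 0.001]
ft_force: [0.2, -0.8, -0.2]
grip_width: 0.997
grip_force: 0.0
```

```bash
python3 - <<'E'
from h import *
s=ctrl.get_state(); print(s["position"],s["joint_positions"].round(3)); m=R.from_rotvec(s["tool_rot"]).as_matrix(); print(m.round(3)); print(np.degrees(np.arctan2(m[1,1],m[0,1])))
E
```

```text
[ 0.49166264 -0.0560126   0.25244967] [ 7.430e-01  0.000e+00 -6.760e-01  1.759e+00  1.000e-03  1.383e+00
  1.930e-01]
[[-0.126  0.992 -0.   ]
 [ 0.992  0.126 -0.   ]
 [-0.    -0.    -1.   ]]
7.263742594561743
```

>>> {"op": "carry_out", "data": {
  "steps": [
    [0,0,0,0.2,0.3,-4,1],
    [0,0,0,0.2,0.3,-8,1],
    [0,0,0,0.2,0.3,-11,1],
    [0,0,0,0.2,0.3,-13.5,1],
    [0,0,0,0.2,0.3,-15.2,1],
    [0,0,0,0.2,0.3,-15.2,1],
    [0,0,0,0.2,0.3,-15.2,0.3],
    [0,0,0,0.2,0.3,-15.2,0.3],
    [0,0,0,0.2,0.3,-15.2,0.3],
    [0,0,0,0.2,0.3,-15.2,0.3],
    [0,0,0,0.2,0.3,-15.2,0.3],
    [0,0,0,0.2,0.3,-15.2,0.3]
  ],
  "squeeze": 40
}}

```text
time: 3.1
position: [0.4938, -0.0528, 0.1008]
tool_rot: [2.077, 2.356, 0.0]
ft_force: [0.9, -0.2, -0.2]
grip_width: 0.542
grip_force: 0.0
```

>>> {"op": "carry_out", "data": {
  "steps": [
    [0,0,0,0,0,0,0.3],
    [0,0,0,0,0,0,0.3],
    [0,0,0,0,0,0,0.3],
    [0,0,0,0,0,0.5,0.3],
    [0,0,0,0,0,1.5,0.3],
    [0,0,0,0,0,4,0.3],
    [0,0,0,0,0,7,0.3],
    [0,0,0,0,0,10,0.3],
    [0,0,0,0,0,12,0.3],
    [0,0,0,0,0,12,0.3]
  ]
}}

```text
time: 4.1
position: [0.4953, -0.0528, 0.2237]
tool_rot: [2.074, 2.353, 0.004]
ft_force: [1.0, -0.4, -4.2]
grip_width: 0.451
grip_force: 39.9
```

>>> {"op": "carry_out", "data": {
  "steps": [
    [0,0,0,0.2,1.5,0,0.3],
    [0,0,0,0.3,4.5,0,0.3],
    [0,0,0,0.5,8,0,0.3],
    [0,0,0,0.8,11.5,0,0.3],
    [0,0,0,1,15,0,0.3],
    [0,0,0,1.3,18.5,0,0.3],
    [0,0,0,1.6,22,0,0.3],
    [0,0,0,1.9,25.5,0,0.3],
    [0,0,0,2.2,29,-1,0.3],
    [0,0,0,2.4,31.5,-3,0.3],
    [0,0,0,2.5,32.3,-6,0.3],
    [0,0,0,2.5,32.3,-9,0.3]
  ]
}}

```text
time: 5.3
position: [0.5171, 0.2724, 0.1283]
tool_rot: [-2.072, -2.359, 0.001]
ft_force: [0.6, -0.4, -4.9]
grip_width: 0.445
grip_force: 39.9
```

>>> {"op": "carry_out", "data": {
  "steps": [
    [0,0,0,0,0,-2,0.3],
    [0,0,0,0,0,-4,0.3],
    [0,0,0,0,0,-5,0.3],
    [0,0,0,0,0,-5.2,0.3],
    [0,0,0,0,0,-5.2,0.3],
    [0,0,0,0,0,-5.2,0.3]
  ]
}}

```text
time: 5.9
position: [0.5193, 0.2706, 0.0796]
tool_rot: [2.077, 2.356, 0.002]
ft_force: [0.0, -0.3, -4.9]
grip_width: 0.447
grip_force: 39.9
```

>>> {"op": "carry_out", "data": {
  "steps": [
    [0,0,0,0,0,-0.4,0.3],
    [0,0,0,0,0,-0.7,0.3],
    [0,0,0,0,0,-0.8,0.3],
    [0,0,0,0,0,-0.8,0.3],
    [0,0,0,0,0,-0.8,0.3]
  ]
}}

```text
time: 6.4
position: [0.5188, 0.2701, 0.0708]
tool_rot: [2.077, 2.356, -0.0]
ft_force: [-1.0, -1.4, -3.1]
grip_width: 0.442
grip_force: 39.9
```

Touching lightly. Release and rise.

>>> {"op": "carry_out", "data": {
  "steps": [
    [0,0,0,0,0,-0.05,0.3],
    [0,0,0,0,0,-0.05,0.6],
    [0,0,0,0,0,-0.05,1],
    [0,0,0,0,0,-0.05,1],
    [0,0,0,0,0,-0.05,1],
    [0,0,0,0,0,-0.05,1],
    [0,0,0,0,0,-0.05,1],
    [0,0,0,0,0,-0.05,1],
    [0,0,0,0,0,-0.05,1]
  ]
}}

```text
time: 7.3
position: [0.5187, 0.2702, 0.0701]
tool_rot: [2.077, 2.357, 0.0]
ft_force: [-0.1, -0.1, -0.5]
grip_width: 0.985
grip_force: 0.0
```

```bash
python3 - <<'E'
from h import *
s=ctrl.get_state(); m=R.from_rotvec(s["tool_rot"]).as_matrix(); print(s["position"],s["grip_width"],s["ft_force"],np.degrees(np.arctan2(m[1,1],m[0,1])),s["joint_positions"].round(2))
E
```

```text
[0.51870048 0.27022178 0.07007075] 0.9853572700086867 [-0.07377473 -0.14189601 -0.48869951] 7.209892562317754 [ 0.18  0.44 -0.86  1.77  0.37  1.11 -0.68]
```

>>> {"op": "carry_out", "data": {
  "steps": [
    [0,0,0,0,0,3,1],
    [0,0,0,0,0,8,1],
    [0,0,0,0,0,13,1],
    [0,0,0,0,0,18,1],
    [0,0,0,-0.4,-4,18,1],
    [0,0,0,-1,-9,18,1],
    [0,0,0,-1.5,-14,18,1],
    [0,0,0,-2,-19,18,1],
    [0,0,0,-2.6,-24,18,1],
    [0,0,0,-3.2,-29,18,1],
    [0,0,0,-3.7,-34,18,1],
    [0,0,0,-4.2,-38,18,1]
  ]
}}

```text
time: 8.5
position: [0.4759, -0.1128, 0.2504]
tool_rot: [2.079, 2.354, -0.001]
ft_force: [-0.0, -0.0, 0.3]
grip_width: 1.001
grip_force: 0.0
```

>>> {"op": "carry_out", "data": {
  "steps": [
    [0,0,0,-0.5,-4.5,0,1],
    [0,0,0,-1,-9,0,1],
    [0,0,0,-1.5,-14,0,1],
    [0,0,0,-2,-18,0,1],
    [0,0,0,-2.4,-21,0,1],
    [0,0,0,-2.4,-21,0,1],
    [0,0,0,-2.4,-21,0,1]
  ]
}}

```text
time: 9.2
position: [0.4525, -0.3199, 0.2497]
tool_rot: [-2.078, -2.355, -0.001]
ft_force: [0.4, -0.1, 0.8]
grip_width: 1.001
grip_force: 0.0
```

```bash
python3 - <<'E'
from h import *
a,Ka,Ta=grab("top"); b,Kb,Tb=grab("side")
s=ctrl.get_state(); m=R.from_rotvec(s["tool_rot"]).as_matrix(); print(s["position"],s["grip_width"],np.degrees(np.arctan2(m[1,1],m[0,1])),s["joint_positions"].round(2))
o=np.zeros((520,800,3),np.uint8); o[:420,:560]=a; o[:240,560:]=cv2.resize(b[120:280,230:390],(240,240)); o[250:490,560:]=cv2.resize(b[220:420,230:430],(240,240)); cv2.imwrite("pics/c2.png",o)
print("big tube top",tri(ray(Ka,Ta,369,322),ray(Kb,Tb,384.5,161)))
E
```

```text
[ 0.45335756 -0.31821364  0.25014299] 1.0009034495853353 7.333288598571203 [ 1.    0.13 -0.48  1.64  0.06  1.39  0.64]
big tube top [ 0.34918767 -0.16623942  0.14913149]
```

View pics/c2.png

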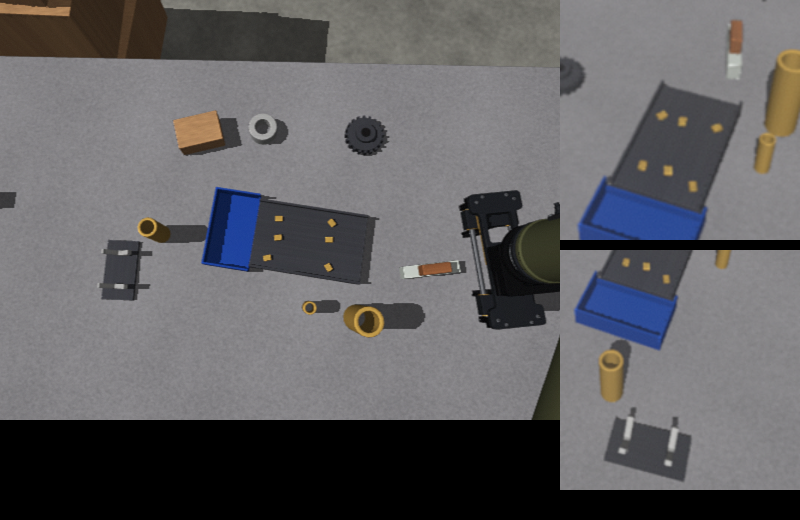

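The sleeve stands upright at (148,227), all six chips are still on the plate, and the scraper at (432,270) is undisturbed. Taking the scraper.

>>> {"op": "carry_out", "data": {
  "steps": [
    [0,0,0,0,-0.2,-4,1],
    [0,0,0,0,-0.2,-8.5,1],
    [0,0,0,0,-0.2,-13,0.7],
    [0,0,0,0,-0.2,-16.5,0.6],
    [0,0,0,0,-0.2,-19,0.6],
    [0,0,0,0,-0.2,-20.3,0.6],
    [0,0,0,0,-0.2,-20.8,0.5],
    [0,0,0,0,-0.2,-20.8,0.1],
    [0,0,0,0,-0.2,-20.8,0.1],
    [0,0,0,0,-0.2,-20.8,0.1],
    [0,0,0,0,-0.2,-20.8,0.1],
    [0,0,0,0,-0.2,-20.8,0.1]
  ],
  "squeeze": 50
}}

```text
time: 10.5
position: [0.4534, -0.3223, 0.0431]
tool_rot: [2.076, 2.355, 0.0]
ft_force: [1.3, 0.2, 2.6]
grip_width: 0.251
grip_force: 49.6
```

>>> {"op": "carry_out", "data": {
  "steps": [
    [0,0,0,0,0,0,0.1],
    [0,0,0,0,0,0,0.1],
    [0,0,0,0,0,0,0.1],
    [0,0,0,0,0,0,0.1],
    [0,0,0,0,0,0,0.1]
  ]
}}

```text
time: 11.0
position: [0.4535, -0.3223, 0.0431]
tool_rot: [2.076, 2.355, 0.0]
ft_force: [-0.3, 1.0, 5.9]
grip_width: 0.25
grip_force: 49.6
```

>>> {"op": "carry_out", "data": {
  "steps": [
    [0,0,0,0,0,1,0.1],
    [0,0,0,0,0,4,0.1],
    [0,0,0,0,0,8,0.1],
    [0,0,8,0,1,10,0.1],
    [0,0,16,0.5,3,10,0.1],
    [0,0,24,1,5,10,0.1],
    [0,0,32,1.5,7,10,0.1],
    [0,0,40,2,9,10,0.1],
    [0,0,48,2.5,11,10,0.1],
    [0,0,56,3,13,10,0.1],
    [0,0,64,3.5,15,10,0.1],
    [0,0,70,4,16.2,10,0.1]
  ]
}}

```text
time: 12.2
position: [0.4922, -0.1577, 0.1419]
tool_rot: [-0.339, -3.122, -0.001]
ft_force: [0.6, 0.5, -1.7]
grip_width: 0.252
grip_force: 49.6
```

>>> {"op": "carry_out", "data": {
  "steps": [
    [0,0,5,0,0,0,0.1],
    [0,0,5,0,0,0,0.1],
    [0,0,5,0,0,0,0.1],
    [0,0,5,0,0,0,0.1]
  ]
}}

```text
time: 12.6
position: [0.4923, -0.1603, 0.1419]
tool_rot: [-0.217, -3.134, -0.0]
ft_force: [0.3, -0.1, -2.6]
grip_width: 0.252
grip_force: 49.6
```

```bash
python3 - <<'E'
from h import *
s=ctrl.get_state(); m=R.from_rotvec(s["tool_rot"]).as_matrix(); print(s["position"],s["grip_width"],s["ft_force"],np.degrees(np.arctan2(m[1,1],m[0,1])),m[:,2].round(3),s["joint_positions"].round(2))
a,Ka,Ta=grab("side"); cv2.imwrite("pics/c3.png",cv2.resize(a[110:270,220:420],(800,600),interpolation=cv2.INTER_CUBIC))
E
```

```text
[ 0.49228226 -0.16026537  0.14193262] 0.2521332024900527 [ 0.30420278 -0.14520969 -2.61506084] 82.0712615302485 [-0.001  0.    -1.   ] [ 0.93  0.15 -0.72  1.86  0.11  1.17  1.61]
```

View pics/c3.png

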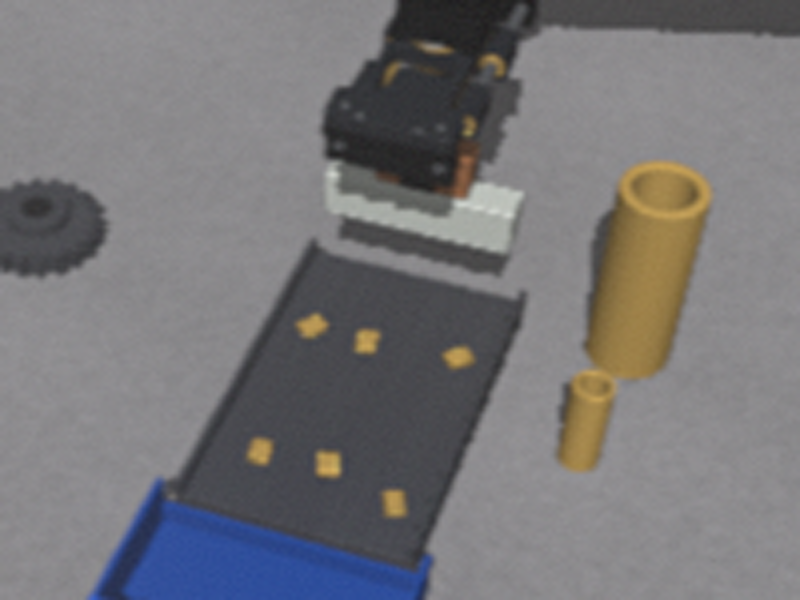

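The blade hangs over the bare −y end of the plate, parallel to it (edge (330,205)–(520,245) in the crop), behind all six chips. Lowering it.

>>> {"op": "carry_out", "data": {
  "steps": [
    [0,0,0,0.1,0,-3,0.1],
    [0,0,0,0.1,0,-5,0.1],
    [0,0,0,0.1,0,-6,0.1],
    [0,0,0,0.1,0,-6.5,0.1],
    [0,0,0,0.1,0,-6.7,0.1],
    [0,0,0,0.1,0,-6.8,0.1],
    [0,0,0,0.1,0,-6.8,0.1],
    [0,0,0,0.1,0,-6.8,0.1]
  ]
}}

```text
time: 13.45
position: [0.4942, -0.16, 0.0747]
tool_rot: [0.213, 3.133, -0.001]
ft_force: [1.0, -0.6, -1.7]
grip_width: 0.252
grip_force: 49.6
```

>>> {"op": "carry_out", "data": {
  "steps": [
    [0,0,0,0,0,-0.1,0.1],
    [0,0,0,0.1,1,-0.15,0.1],
    [0,0,0,0.3,2.5,-0.15,0.1],
    [0,0,0,0.5,4,-0.15,0.1],
    [0,0,0,0.75,5.5,-0.15,0.1],
    [0,0,0,0.95,7,-0.15,0.1],
    [0,0,0,1.15,8.5,-0.15,0.1],
    [0,0,0,1.35,10,-0.15,0.1],
    [0,0,0,1.55,11.5,-0.15,0.1],
    [0,0,0,1.55,11.5,-0.15,0.1]
  ]
}}

```text
time: 14.45
position: [0.5097, -0.0399, 0.0731]
tool_rot: [0.205, 3.134, 0.004]
ft_force: [-0.1, 2.8, 2.2]
grip_width: 0.247
grip_force: 49.7
```

>>> {"op": "carry_out", "data": {
  "steps": [
    [0,0,0,0.2,1.5,0,0.1],
    [0,0,0,0.4,3,0,0.1],
    [0,0,0,0.6,4.5,0,0.1],
    [0,0,0,0.8,6,0,0.1],
    [0,0,0,1,7.5,0,0.1],
    [0,0,0,1.2,9,0.02,0.1],
    [0,0,0,1.4,10.5,0.05,0.1],
    [0,0,0,1.4,10.8,0.05,0.1],
    [0,0,0,1.4,10.8,0.05,0.1]
  ]
}}

```text
time: 15.35
position: [0.523, 0.0647, 0.0731]
tool_rot: [-0.21, -3.134, -0.002]
ft_force: [-0.7, 0.9, 0.7]
grip_width: 0.248
grip_force: 49.7
```

>>> {"op": "carry_out", "data": {
  "steps": [
    [0,0,0,0,0,2,0.1],
    [0,0,0,0,-1,6,0.1],
    [0,0,0,0,-3,9,0.1],
    [0,0,0,-0.5,-7,10,0.1],
    [0,0,0,-1,-12,10,0.1],
    [0,0,0,-1.5,-17,10,0.1],
    [0,0,0,-2,-22,10,0.1],
    [0,0,0,-2,-22,10,0.1]
  ]
}}

```text
time: 16.15
position: [0.5001, -0.1671, 0.1721]
tool_rot: [-0.235, -3.13, 0.006]
ft_force: [-0.3, 0.6, -1.7]
grip_width: 0.246
grip_force: 49.6
```

```bash
python3 - <<'E'
from h import *
s=ctrl.get_state(); print(s["position"],s["grip_width"],s["ft_force"],s["joint_positions"].round(2))
a,Ka,Ta=grab("top"); b,Kb,Tb=grab("side")
o=np.zeros((600,800,3),np.uint8); o[:420,:560]=cv2.resize(a[170:320,190:390],(560,420),interpolation=cv2.INTER_CUBIC); o[:,560:]=cv2.resize(b[160:320,240:304+0],(240,600),interpolation=cv2.INTER_CUBIC); o[:,560:]=0; o[:210,560:]=cv2.resize(b[220:310,240:340],(240,210),interpolation=cv2.INTER_CUBIC); cv2.imwrite("pics/c4.png",o)
E
```

```text
[ 0.50008181 -0.1671335   0.17205731] 0.24560165307517914 [-0.26469764  0.56747183 -1.72901565] [ 0.91  0.14 -0.69  1.8   0.1   1.23  1.61]
```

View pics/c4.png

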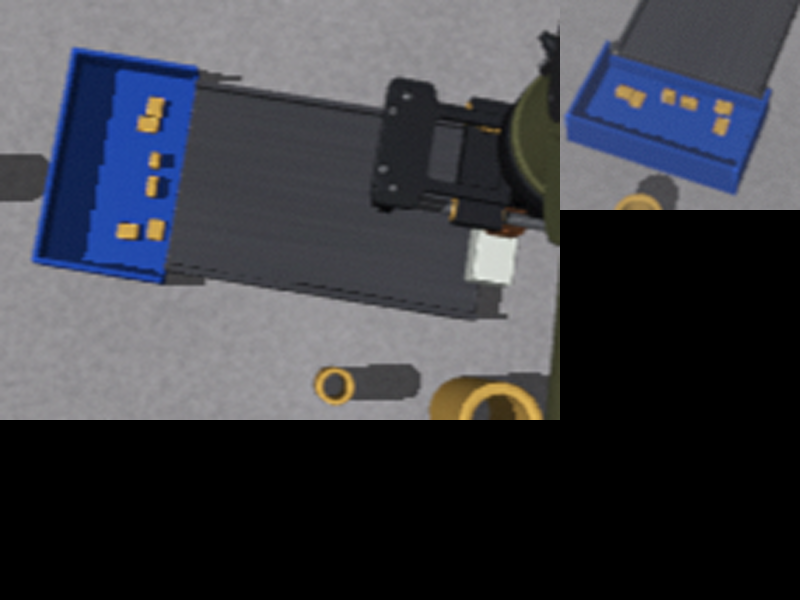

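All six chips are in the tray (crop around (125–157,107–230)) and the plate is clear. Putting the scraper back on the bench.

>>> {"op": "carry_out", "data": {
  "steps": [
    [0,0,0,-0.5,-3,0,0.1],
    [0,0,0,-1.2,-7,0,0.1],
    [0,0,0,-2,-11,0,0.1],
    [0,0,0,-2.6,-13.5,-1,0.1],
    [0,0,0,-3,-15,-4,0.1],
    [0,0,0,-3,-15,-7.5,0.1],
    [0,0,0,-3,-15,-10,0.1],
    [0,0,0,-3,-15,-11.5,0.1],
    [0,0,0,-3,-15,-12.2,0.1],
    [0,0,0,-3,-15,-12.4,0.1],
    [0,0,0,-3,-15,-12.4,0.1],
    [0,0,0,-3,-15,-12.4,0.1]
  ]
}}

```text
time: 17.45
position: [0.4742, -0.3072, 0.0504]
tool_rot: [0.213, 3.132, -0.002]
ft_force: [-0.3, 0.3, -1.3]
grip_width: 0.251
grip_force: 49.6
```

>>> {"op": "carry_out", "data": {
  "steps": [
    [0,0,0,0,0,-0.4,0.1],
    [0,0,0,0,0,-0.65,0.1],
    [0,0,0,0,0,-0.75,0.1],
    [0,0,0,0,0,-0.8,0.1],
    [0,0,0,0,0,-0.8,0.1]
  ]
}}

```text
time: 17.95
position: [0.4735, -0.3069, 0.043]
tool_rot: [0.213, 3.134, -0.001]
ft_force: [-4.0, 3.0, 10.5]
grip_width: 0.246
grip_force: 49.8
```

>>> {"op": "carry_out", "data": {
  "steps": [
    [0,0,0,0,0,0.1,0.4],
    [0,0,0,0,0,0.1,1],
    [0,0,0,0,0,0.1,1],
    [0,0,0,0,0,0.1,1],
    [0,0,0,0,0,0.1,1],
    [0,0,0,0,0,0.1,1],
    [0,0,0,0,0,3,1],
    [0,0,0,0,0,8,1],
    [0,0,0,0,0,13,1],
    [0,0,0,0,0,18,1],
    [0,0,0,0,0,20,1],
    [0,0,0,0,0,20,1]
  ]
}}

```text
time: 19.15
position: [0.4752, -0.3077, 0.2454]
tool_rot: [0.213, 3.128, -0.007]
ft_force: [-0.4, 0.4, 0.1]
grip_width: 0.998
grip_force: 0.0
```

```bash
python3 - <<'E'
from h import *
s=ctrl.get_state(); m=R.from_rotvec(s["tool_rot"]).as_matrix(); print(s["position"],s["grip_width"],np.degrees(np.arctan2(m[1,1],m[0,1])),s["joint_positions"].round(2))
out=[]
for n in("top","side"):
    a,K,T=grab(n); h=cv2.cvtColor(a,cv2.COLOR_BGR2HSV).astype(int)
    mk=((h[...,0]>14)&(h[...,0]<28)&(h[...,1]>130)&(h[...,2]>70)).astype(np.uint8)
    q=proj(K,T,(.519,.270,.11)); 
    k,l,st,c=cv2.connectedComponentsWithStats(mk); 
    for i in range(1,k):
        if abs(c[i]-q).max()<45 and st[i,4]>60: print(n,st[i],c[i],"exp rim",q)
    for d in ((.02,0),(-.02,0),(0,.02),(0,-.02)): print(proj(K,T,(.519+d[0],.270+d[1],.11)).round(1),end=" ")
    print(proj(K,T,(.519,.270,0)).round(1))
    out.append(cv2.resize(a[int(q[1])-40:int(q[1])+60,int(q[0])-50:int(q[0])+50],(400,400),interpolation=cv2.INTER_CUBIC))
cv2.imwrite("pics/c5.png",np.hstack(out))
E
```

```text
[ 0.47522624 -0.30772405  0.24535592] 0.9975392776641814 82.20829802015103 [ 1.07  0.17 -0.61  1.62  0.1   1.38  1.89]
top [138 218  20  20 174] [148.22413793 227.29310345] exp rim [146.54751937 226.23331228]
[147.4 216.4] [145.7 236.1] [136.6 226. ] [156.5 226.5] [161.4 233.6]
side [264 304  18  42 288] [271.73611111 325.59375   ] exp rim [272.7416285  311.83743201]
[262.7 309.6] [282.9 314.1] [270.1 321. ] [275.3 302.9] [273.5 338.3]
```

View pics/c5.png

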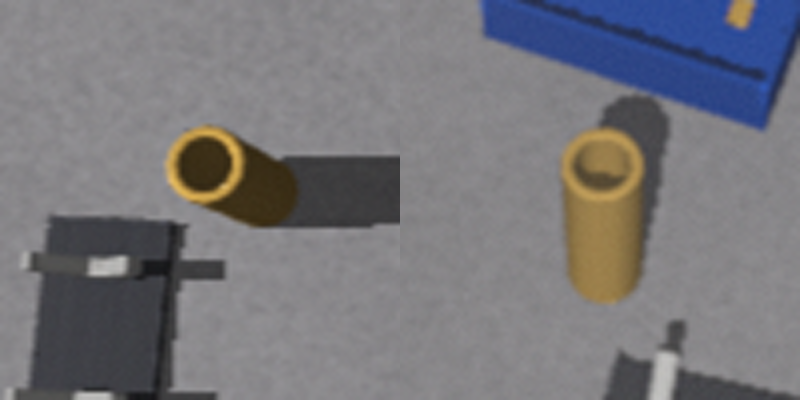

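The sleeve stands upright, its rim at about (147.5,227) in the top view, matching (0.519, 0.270) to about 2 mm. I'll move over it, then tilt the tool about world y so that a 90° rotation later lays the sleeve along the groove.

>>> {"op": "carry_out", "data": {
  "steps": [
    [0,0,0,0.5,3,0,1],
    [0,0,1,1,8,0,1],
    [0,0,2,1.5,13,0,1],
    [0,0,3,2,18,0,1],
    [0,0,4,2.5,23,0,1],
    [0,0,5,3,28,0,1],
    [0,0,6,3.5,33,0,1],
    [0,0,7,4,38,0,1],
    [0,0,7.8,4.5,43,0,1],
    [0,0,7.8,5,48,0,1],
    [0,0,7.8,5.5,53,0,1],
    [0,0,7.8,6,57.8,0,1]
  ]
}}

```text
time: 20.45
position: [0.5324, 0.2715, 0.2388]
tool_rot: [-0.001, -3.139, 0.002]
ft_force: [0.9, -0.9, 0.8]
grip_width: 1.001
grip_force: 0.0
```

>>> {"op": "carry_out", "data": {
  "steps": [
    [0,-5,0,0,0,0,1],
    [0,-10,0,0,0,0,1],
    [0,-15,0,0,0,0,1],
    [0,-20,0,0,0,0,1],
    [0,-25,0,0,0,0,1],
    [0,-30,0,0,0,0,1],
    [0,-35,0,0,0,0,1],
    [0,-40,0,0,0,0,1],
    [0,-45,0,0,0,0,1],
    [0,-50,0,0,0,0,1],
    [0,-55,0,0,0,0,1],
    [0,-55,0,0,0,0,1]
  ]
}}

```text
time: 21.65
position: [0.5309, 0.2694, 0.2367]
tool_rot: [-0.005, 2.185, -0.003]
ft_force: [0.5, -0.9, -0.4]
grip_width: 1.001
grip_force: 0.0
```

```bash
cat > st.py <<'E'
from h import *
s=ctrl.get_state(); m=R.from_rotvec(s["tool_rot"]).as_matrix(); print(s["time"],s["position"].round(4),round(s["grip_width"],3),"y",m[:,1].round(3),"z",m[:,2].round(3),"tilt",np.degrees(np.arctan2(m[0,2],-m[2,2])).round(2),"f",s["ft_force"].round(1),s["joint_positions"].round(2),"grasp",(s["position"]-.019*m[:,2]).round(4))
E
python3 st.py
```

```text
21.65 [0.5309 0.2694 0.2367] 1.001 y [-0.002  1.    -0.004] z [ 0.817 -0.    -0.576] tilt 54.82 f [ 0.5 -0.9 -0.4] [ 0.18 -0.29 -0.98  2.27  0.94  0.55  0.01] grasp [0.5154 0.2694 0.2477]
```

>>> {"op": "carry_out", "data": {
  "steps": [
    [0,0,0,0.4,0.05,-2,1],
    [0,0,0,0.4,0.05,-5,1],
    [0,0,0,0.4,0.05,-8,1],
    [0,0,0,0.4,0.05,-11,1],
    [0,0,0,0.4,0.05,-12,1],
    [0,0,0,0.4,0.05,-12,1]
  ]
}}

```text
time: 22.25
position: [0.5342, 0.2696, 0.1147]
tool_rot: [-0.001, 2.193, -0.0]
ft_force: [-0.7, 0.1, -0.1]
grip_width: 0.999
grip_force: 0.0
```

```bash
python3 st.py
```

```text
22.25 [0.5342 0.2696 0.1147] 0.999 y [-0.001  1.    -0.   ] z [ 0.812  0.    -0.583] tilt 54.33 f [-0.7  0.1 -0.1] [ 0.34  0.22 -1.29  2.35  1.66  0.88 -0.61] grasp [0.5187 0.2696 0.1258]
```

>>> {"op": "carry_out", "data": {
  "steps": [
    [0,3.5,0,-0.1,0.05,0,1],
    [0,7,0,-0.1,0.05,-0.5,1],
    [0,7,0,-0.1,0.05,-1.5,1],
    [0,7,0,-0.1,0.05,-2.5,1],
    [0,7,0,-0.1,0.05,-3,1],
    [0,7,0,-0.1,0.05,-3,1]
  ]
}}

```text
time: 22.85
position: [0.5355, 0.2713, 0.0906]
tool_rot: [-0.002, 2.305, -0.001]
ft_force: [0.3, 0.1, 0.0]
grip_width: 1.0
grip_force: 0.0
```

```bash
python3 st.py
```

```text
22.85 [0.5355 0.2713 0.0906] 1.0 y [-0.001  1.    -0.001] z [ 0.743  0.    -0.67 ] tilt 47.95 f [0.3 0.1 0. ] [ 0.34  0.25 -1.25  2.31  1.55  0.81 -0.47] grasp [0.5214 0.2713 0.1033]
```

>>> {"op": "carry_out", "data": {
  "steps": [
    [0,0,0,0,0,-0.5,1],
    [0,0,0,0,0,-1.5,1],
    [0,0,0,0,0,-1.5,1],
    [0,0,0,0,0,-1.5,1]
  ]
}}

```text
time: 23.25
position: [0.536, 0.2717, 0.0761]
tool_rot: [-0.001, 2.304, 0.0]
ft_force: [-0.9, -0.2, 0.9]
grip_width: 1.001
grip_force: 0.0
```

```bash
python3 st.py
```

```text
23.25 [0.536  0.2717 0.0761] 1.001 y [-0.001  1.    -0.   ] z [ 0.743  0.001 -0.669] tilt 47.99 f [-0.9 -0.2  0.9] [ 0.3   0.31 -1.22  2.31  1.61  0.85 -0.52] grasp [0.5219 0.2717 0.0889]
```

>>> {"op": "carry_out", "data": {
  "steps": [
    [0,0,0,-0.2,-0.1,-0.7,1],
    [0,0,0,-0.3,-0.15,-1.5,1],
    [0,0,0,-0.3,-0.15,-2.1,1],
    [0,0,0,-0.3,-0.15,-2.1,1],
    [0,0,0,-0.3,-0.15,-2.1,1]
  ]
}}

```text
time: 23.75
position: [0.5329, 0.2701, 0.0546]
tool_rot: [-0.001, 2.305, 0.0]
ft_force: [0.8, 0.1, 0.7]
grip_width: 0.999
grip_force: 0.0
```

```bash
python3 st.py
```

```text
23.75 [0.5329 0.2701 0.0546] 0.999 y [-0.001  1.    -0.   ] z [ 0.743  0.    -0.67 ] tilt 47.95 f [0.8 0.1 0.7] [ 0.25  0.37 -1.17  2.33  1.69  0.89 -0.59] grasp [0.5188 0.2701 0.0673]
```

Grasp point is on the sleeve axis at 67 mm. Closing, then a small lift.

>>> {"op": "carry_out", "data": {
  "steps": [
    [0,0,0,0,0,0,0.3],
    [0,0,0,0,0,0,0.3],
    [0,0,0,0,0,0,0.3],
    [0,0,0,0,0,0,0.3],
    [0,0,0,0,0,0,0.3],
    [0,0,0,0,0,0,0.3],
    [0,0,0,0,0,0,0.3],
    [0,0,0,0,0,0,0.3],
    [0,0,0,0,0,0,0.3],
    [0,0,0,0,0,0,0.3],
    [0,0,0,0,0,0,0.3]
  ],
  "squeeze": 50
}}

```text
time: 24.85
position: [0.5332, 0.2697, 0.0551]
tool_rot: [0.0, 2.304, -0.001]
ft_force: [-1.2, -1.6, 1.0]
grip_width: 0.447
grip_force: 50.0
```

>>> {"op": "carry_out", "data": {
  "steps": [
    [0,0,0,0,0,0.5,0.3],
    [0,0,0,0,0,1.5,0.3],
    [0,0,0,0,0,3.5,0.3],
    [0,0,0,0,0,6,0.3],
    [0,0,0,0,0,9,0.3],
    [0,0,0,0,0,12,0.3],
    [0,0,0,0,0,12,0.3]
  ]
}}

```text
time: 25.55
position: [0.5332, 0.2699, 0.1772]
tool_rot: [-0.001, 2.3, -0.001]
ft_force: [0.8, -0.0, -5.3]
grip_width: 0.447
grip_force: 50.0
```

```bash
python3 st.py
```

```text
25.55 [0.5332 0.2699 0.1772] 0.447 y [ 0.     1.    -0.001] z [ 0.746 -0.001 -0.666] tilt 48.23 f [ 0.8 -0.  -5.3] [ 0.44 -0.2  -1.21  2.25  0.89  0.52  0.06] grasp [0.519  0.2699 0.1898]
```

>>> {"op": "carry_out", "data": {
  "steps": [
    [0,5,0,0,0,0,0.3],
    [0,12,0,-0.5,0.5,0,0.3],
    [0,19,0,-1.5,1,0,0.3],
    [0,26,0,-2.5,2,0,0.3],
    [0,33,0,-3.5,3,0,0.3],
    [0,40,0,-4.5,4,0,0.3],
    [0,47,0,-5.5,5,0,0.3],
    [0,54,0,-6.5,6,0,0.3],
    [0,61,0,-7.5,7,0,0.3],
    [0,68,0,-8.5,8,0,0.3],
    [0,75,0,-9,8.2,0,0.3],
    [0,80,0,-9.6,8.2,0,0.3]
  ]
}}

```text
time: 26.75
position: [0.4383, 0.352, 0.1734]
tool_rot: [-0.001, -2.58, -0.001]
ft_force: [0.6, -0.2, -4.8]
grip_width: 0.449
grip_force: 50.0
```

>>> {"op": "carry_out", "data": {
  "steps": [
    [0,5,0,0,0,0,0.3],
    [0,9,0,0,0,0,0.3],
    [0,10,0,0,0,0,0.3],
    [0,10,0,0,0,0,0.3],
    [0,10,0,0,0,0,0.3],
    [0,10,0,0,0,0,0.3]
  ]
}}

```text
time: 27.35
position: [0.4367, 0.3524, 0.176]
tool_rot: [0.002, -2.411, -0.001]
ft_force: [0.4, -0.1, -3.9]
grip_width: 0.446
grip_force: 50.0
```

```bash
python3 st.py
```

```text
27.35 [0.4367 0.3524 0.176 ] 0.446 y [-0.001  1.     0.001] z [-0.667 -0.    -0.745] tilt -41.86 f [ 0.4 -0.1 -3.9] [ 0.01  0.83 -0.9   1.23  0.09  1.85  0.7 ] grasp [0.4494 0.3524 0.1902]
```

>>> {"op": "carry_out", "data": {
  "steps": [
    [0,0,0,0,0,-2,0.3],
    [0,0,0,0,0,-5,0.3],
    [0,0,0,0,0,-8,0.3],
    [0,0,0,0,0,-10,0.3],
    [0,0,0,0,0,-11,0.3],
    [0,0,0,0,0,-12,0.3],
    [0,0,0,0,0,-12,0.3],
    [0,0,0,0,0,-12,0.3]
  ]
}}

```text
time: 28.15
position: [0.4374, 0.3525, 0.0559]
tool_rot: [0.001, -2.409, -0.001]
ft_force: [0.3, -0.5, -4.7]
grip_width: 0.449
grip_force: 50.0
```

```bash
python3 st.py; python3 - <<'E'
from h import *
b,K,T=grab("side"); a,_,_=grab("top")
f=lambda i,r,c:cv2.resize(i[r:r+100,c:c+100],(400,400),interpolation=cv2.INTER_CUBIC)
cv2.imwrite("pics/c6.png",np.hstack([f(a,205,70),f(b,315,255)]))
E
```

```text
28.15 [0.4374 0.3525 0.0559] 0.449 y [-0.     1.     0.001] z [-0.669  0.001 -0.744] tilt -41.96 f [ 0.3 -0.5 -4.7] [-0.01  0.95 -0.85  1.3   0.16  1.69  0.75] grasp [0.4501 0.3525 0.0701]
```

View pics/c6.png

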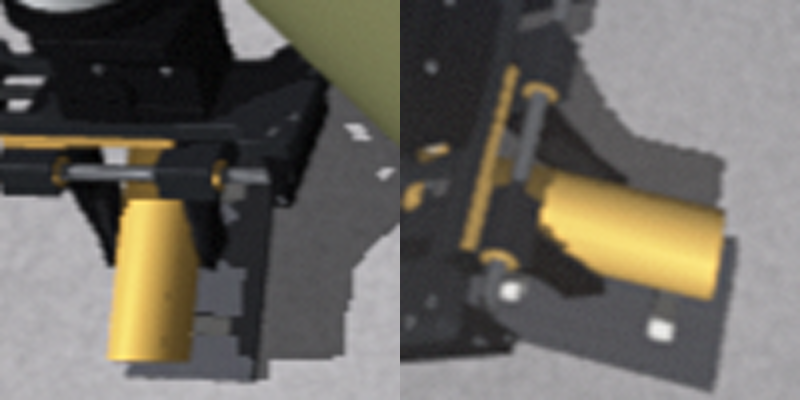

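The sleeve is level above the groove, with both notches under it (side crop: left notch tip at (510,290), right at (660,330)). Lowering gently.

>>> {"op": "carry_out", "data": {
  "steps": [
    [0,0,0,0,0,-0.5,0.3],
    [0,0,0,0,0,-1,0.3],
    [0,0,0,0,0,-1.4,0.3],
    [0,0,0,0,0,-1.7,0.3],
    [0,0,0,0,0,-1.85,0.3],
    [0,0,0,0,0,-1.85,0.3],
    [0,0,0,0,0,-1.85,0.3]
  ]
}}

```text
time: 28.95
position: [0.4368, 0.3528, 0.0373]
tool_rot: [0.001, -2.408, -0.002]
ft_force: [-0.9, 2.2, -0.4]
grip_width: 0.447
grip_force: 50.0
```

```bash
python3 st.py
```

```text
28.95 [0.4368 0.3528 0.0373] 0.447 y [-0.     1.     0.002] z [-0.669  0.001 -0.743] tilt -42.03 f [-0.9  2.2 -0.4] [-0.01  0.97 -0.84  1.31  0.17  1.67  0.76] grasp [0.4495 0.3528 0.0514]
```

>>> {"op": "carry_out", "data": {
  "steps": [
    [0,0,0,0,0.1,-0.05,0.3],
    [0,0,0,0,0.1,-0.1,0.3],
    [0,0,0,0,0.1,-0.1,0.3],
    [0,0,0,0,0.1,-0.1,0.3]
  ]
}}

```text
time: 29.35
position: [0.4368, 0.3532, 0.0369]
tool_rot: [0.001, -2.407, -0.001]
ft_force: [-0.1, -0.2, 5.1]
grip_width: 0.448
grip_force: 50.0
```

```bash
python3 st.py
```

```text
29.35 [0.4368 0.3532 0.0369] 0.448 y [-0.001  1.     0.001] z [-0.67   0.    -0.742] tilt -42.06 f [-0.1 -0.2  5.1] [-0.01  0.97 -0.84  1.31  0.17  1.67  0.76] grasp [0.4495 0.3532 0.051 ]
```

Force balanced: seated on both flanks. Releasing and retreating.

>>> {"op": "carry_out", "data": {
  "steps": [
    [0,0,0,0,0,0,0.5],
    [0,0,0,0,0,0,0.6],
    [0,0,0,0,0,0,0.8],
    [0,0,0,0,0,0,1],
    [0,0,0,0,0,0,1],
    [0,0,0,0,0,0,1],
    [0,0,0,0,0,0,1],
    [0,0,0,0,0,0,1],
    [0,0,0,0,0,0,1]
  ]
}}

```text
time: 30.25
position: [0.4372, 0.3529, 0.0356]
tool_rot: [0.0, -2.409, -0.0]
ft_force: [0.2, 0.3, 0.2]
grip_width: 0.993
grip_force: 0.0
```

>>> {"op": "carry_out", "data": {
  "steps": [
    [0,0,0,0.7,0,0.8,1],
    [0,0,0,1.8,0,2,1],
    [0,0,0,3.6,0,4,1],
    [0,0,0,6,0,7,1],
    [0,0,0,8,0,10,1],
    [0,0,0,10,0,13,1],
    [0,0,0,12,-4,15,1],
    [0,0,0,13,-8,16,1],
    [0,0,0,14,-12,17,1],
    [0,0,0,14,-16,18,1],
    [0,0,0,14,-20,18,1],
    [0,0,0,14,-20,18,1]
  ]
}}

```text
time: 31.45
position: [0.5689, 0.1457, 0.2059]
tool_rot: [-0.017, -2.431, -0.004]
ft_force: [-0.3, -0.1, 0.3]
grip_width: 0.996
grip_force: 0.0
```

```bash
python3 st.py; python3 - <<'E'
from h import *
b,K,T=grab("side"); a,_,_=grab("top")
o=np.zeros((420,800,3),np.uint8); o[:420,:560]=a
o[:240,560:]=cv2.resize(b[320:420,255:355],(240,240),interpolation=cv2.INTER_CUBIC)
cv2.imwrite("pics/c7.png",o)
E
```

```text
31.45 [0.5689 0.1457 0.2059] 0.996 y [ 0.013  1.    -0.002] z [-0.652  0.007 -0.758] tilt -40.73 f [-0.3 -0.1  0.3] [-0.09  0.76 -0.21  1.02 -0.06  2.05  1.25] grasp [0.5813 0.1456 0.2203]
```

View pics/c7.png

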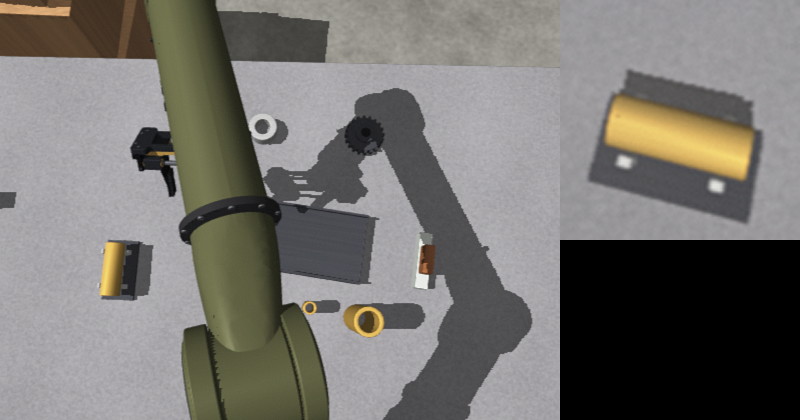

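The sleeve lies centred in both notches (113,270) and the scraper stands on the bench (425,262). I'll ease the wrist off its limit and hand in.

>>> {"op": "carry_out", "data": {
  "steps": [
    [0,-6,0,0,0,1,1],
    [0,-12,0,0,0,2,1],
    [0,-18,0,0,0,3,1],
    [0,-24,0,0,0,4,1],
    [0,-24,0,0,0,4,1],
    [0,-24,0,0,0,4,1]
  ]
}}

```text
time: 32.15
position: [0.5664, 0.1545, 0.2453]
tool_rot: [0.003, -2.845, -0.01]
ft_force: [0.5, -1.2, -0.6]
grip_width: 1.0
grip_force: 0.0
```

```bash
python3 st.py; python3 -c "
from bench import ctrl; print(ctrl.close_job())"
```

```text
32.15 [0.5664 0.1545 0.2453] 1.0 y [-0.001  1.     0.007] z [-0.292  0.006 -0.956] tilt -16.98 f [ 0.5 -1.2 -0.6] [-0.09  0.42 -0.24  1.32 -0.    1.7   1.25] grasp [0.572  0.1544 0.2635]
the job is handed in; nothing more can be done
None
```

The job is handed in at 32 s: all six chips are in the tray, the scraper stands on the bench, and the sleeve lies centred in both cradle notches; hand-in returned no verdict, so this rests on the last pictures (the arm hid the tray and carton in the final one).

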